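# Clear the mat and light the carburettor

## Task

Clear the work mat by stacking the blue parts tin squarely on the grey one and then the red tin squarely on the blue. Then draw the yellow work lamp out of its charging dock, turn it so that its lens slants down at about 45 degrees, and finish still holding it up in the gripper, shining straight at the mouth of the carburettor from about 13 cm away and touching nothing else. Do not shift the carburettor, and leave the oil bottle, the grease can and the screwdriver alone.

Things in the scene. Friction and masses are not known exactly. Their poses are not given: they have to be found in the camera images.
- tin_grey: Closed grey steel parts tin, 90 mm long (its x) by 60 mm wide (its y) by 40 mm high, 0.7 kg, flat lid with a pale paper label, standing loose on the bench to one side of the mat: the bottom of the column. Origin: centre of its underside, z up.
- tin_blue: Closed blue tin of the same size (90 x 60 x 40 mm, x the long way), about 0.3 kg, standing on the mat. Origin: centre of its underside, z up.
- tin_red: Closed red tin of the same size (90 x 60 x 40 mm, x the long way), about 0.3 kg, standing on the mat. Origin: centre of its underside, z up.
- dock: Black charging dock fixed to the bench, across the mat from the grey tin (either side): foot plate 100 (x) x 85 (y) x 8 mm, in its middle an upright square socket, 50 mm outside, 32 mm inside, rim 55 mm and floor 8 mm above the bench (47 mm deep). Origin: centre of its underside.
- lamp: Yellow right-angle work lamp, 0.18 kg, upright in the dock. Handle 28 x 28 mm; on top a head 44 (x) x 30 (y) mm, 125 to 165 mm above the foot, from 14 mm behind the handle's middle to 30 mm in front; then a black lens ring 36 mm across, 8 mm thick. Origin: centre of the foot's underside; z up the handle, x out of the lens. It slides straight up.
- lamp_grip (a point): Middle of the lamp's head between its two flat sides, 145 mm above the foot and 4 mm in front of the handle's middle; the head top is 20 mm above it; its 30 mm width (y) suits a grip from above. Axes as the lamp.
- lamp_lens (a point): Centre of the lens face, 145 mm above the foot, 38 mm in front of the handle's middle (34 mm in front of lamp_grip). Its x points out of the lens along the beam; z and y as the lamp.
- carb: Aluminium carburettor standing loose on the mat, about 85 x 75 mm and 75 mm high, 0.9 kg, with a round steel mouth (60 mm across, black inside, brass bar) facing up and brass and dark fittings at its sides. Origin: centre of its underside.
- carb_mouth (a point): Centre of the carburettor's mouth, on top, 75 mm above its underside.
- oil: Green plastic oil bottle, 44 mm across, 110 mm high, left alone. Origin: centre of its underside.
- grease: Small steel can, 54 mm across, 50 mm high, left alone. Origin: centre of its underside.
- driver: Screwdriver 170 mm long lying on the bench along its x, handle to -x, left alone. Origin: its underside about mid-length.

How it is judged:
On the way, in this order (a step that is already met when the one before it is completed fails the run):
1. the blue tin stands squarely on the grey one, let go (x of tin_blue in the frame of tin_grey between -0.012 and 0.012 m and y of tin_blue in the frame of tin_grey between -0.012 and 0.012 m and z of tin_blue in the frame of tin_grey between 0.035 and 0.045 m and angle between the x axis of tin_blue and the x axis of tin_grey, either way round below 0.15 rad and contact force between tin_blue and the fingers below 0.1 N and linear speed of tin_blue below 0.03 m/s), for 0.2 s.
2. the red tin stands squarely on the blue one, let go (x of tin_blue in the frame of tin_grey between -0.012 and 0.012 m and y of tin_blue in the frame of tin_grey between -0.012 and 0.012 m and z of tin_blue in the frame of tin_grey between 0.035 and 0.045 m and angle between the x axis of each of tin_blue, tin_red and the x axis of tin_grey, either way round below 0.15 rad and x of tin_red in the frame of tin_grey between -0.012 and 0.012 m and y of tin_red in the frame of tin_grey between -0.012 and 0.012 m and z of tin_red in the frame of tin_grey between 0.075 and 0.085 m and contact force between tin_red and the fingers below 0.1 N and linear speed of tin_red below 0.03 m/s), for 0.2 s.
3. the lamp is drawn up clear of the dock (z of lamp in the frame of dock above 0.06 m and contact force between lamp and the fingers above 1 N and contact force between lamp and dock below 0.2 N), for 0.1 s.
At the end, for the whole second after the job is handed in: Blue on grey, red on blue, each within 12 mm and 0.15 rad of the grey tin. The lamp is held still in the fingers, touching nothing else, foot over 30 mm up, beam 27 to 67 degrees below level, the mouth 70 to 190 mm ahead of the lens and within 35 mm of the beam, sideways and up or down (x of tin_blue in the frame of tin_grey between -0.012 and 0.012 m and y of tin_blue in the frame of tin_grey between -0.012 and 0.012 m and z of tin_blue in the frame of tin_grey between 0.035 and 0.045 m and angle between the x axis of each of tin_blue, tin_red and the x axis of tin_grey, either way round below 0.15 rad and x of tin_red in the frame of tin_grey between -0.012 and 0.012 m and y of tin_red in the frame of tin_grey between -0.012 and 0.012 m and z of tin_red in the frame of tin_grey between 0.075 and 0.085 m and angle between lamp_lens's own x axis and vertical between 2.05 and 2.75 rad and x of carb_mouth in the frame of lamp_lens between 0.07 and 0.19 m and y of carb_mouth in the frame of lamp_lens between -0.035 and 0.035 m and z of carb_mouth in the frame of lamp_lens between -0.035 and 0.035 m and height (world z) of lamp above 0.03 m and contact force between lamp and the fingers above 3 N and linear speed of lamp below 0.04 m/s and contact force between lamp and dock below 0.2 N and contact force between lamp and carb below 0.2 N and contact force between lamp and tin_grey below 0.2 N and contact force between lamp and tin_blue below 0.2 N and contact force between lamp and tin_red below 0.2 N and contact force between lamp and oil below 0.2 N and contact force between lamp and grease below 0.2 N and contact force between lamp and driver below 0.2 N); the arm keeps its last pose, push and grip.
It fails at once if the carburettor is shifted more than 20 mm or tipped (distance of carb from where it was at the start of the episode above 0.02 m or angle between carb's own z axis and vertical above 0.3 rad).
It fails at once if the oil bottle, grease can or screwdriver is shifted more than 30 mm, or the bottle or can is tipped over (distance of any of oil, grease, driver from where it was at the start of the episode above 0.03 m or angle between any of oil, grease's own z axis and vertical above 0.5 rad).
It also fails if it takes over 64 s, if anything falls off the work surface, if the arm or the gripper's body presses on something with over 40 N, if the wrist force passes 120 N, or if a joint passes its speed limit or range.

## Robot

A 6-joint arm with a two-finger parallel gripper is mounted at the origin on the work surface. World frame = base frame: x ahead of the robot, y to its left, z up, the work surface at z = 0. Lengths are in m, angles in rad, forces in N, time in s.
With the tool pointing down it reaches from about 0.4 to 0.825 m from the base axis. Payload 7 kg.
Tool frame: the origin (TCP) lies on the front face of the gripper's body, between the roots of the fingers; the fingertips stand 73 mm ahead of it and the grasp point (between the pads) lies 54 mm ahead of it; z points along the fingers, y is the line along which they close (so a half turn about z gives the same grasp; the last joint's range is limited). The gripper opens to 85 mm and grips with 20 to 120 N. Pads are 22 mm wide; open, the fingers measure 114 mm over their backs; the gripper's body (76 mm by 85 mm) begins 54 mm behind the grasp point. The pads swing forward as they close: fully open they stand 13 mm farther back than shut.
Start: joints at [1.41, 0.359, 0.012, 0, -1.224, -0.288], TCP at [0.293, 0.608, 0.304] pointing down, gripper open.
Joint ranges: [-3.07, 3.07], [-1.43, 2.12], [-1.02, 1.25], [-3.03, 1.67], [-3.05, -0], [-3.03, 3.03]. Speed limits (rad/s): [2.39, 2.39, 3.01, 3.14, 3.14, 3.14].

## Interface

Orientations are given as a unit quaternion [x, y, z, w].
In Python, from cell import read_state, get_image, camera_params, close_job gives the robot as it stands.
- The arm moves only by the tool send_rows, never from a script. Its argument "plan" is a list of rows, each a list of 5 numbers: the finger opening in m, from 0 to 0.0854, then the shift along the tool's x, y, z in m, then the turn about the tool's z in degrees. In form: [[hand, tx, ty, tz, yaw], ...]. A call has exactly 8 rows; each row shifts and turns the commanded pose from where the row before left it, along the tool's axes as they then stand; what a row does not reach is not made up. A row lasts 1/12 s, in which the tool goes at most 41.7 mm and 7.16 degrees, less where a joint would pass 70% of its speed; a pose out of reach is approached as far as the arm can. A call with a gripper value outside its range is refused whole. The fingers move at their own pace and stop on an object; "squeeze" is the grip in N (left out, the last holds). Time passes only in rows, so rows that do not move let the fingers close, or fill a call up. It gives the time, the measured TCP pose, the force, the opening and the grip force at its end, in the units of the state.
- read_state(): the state, without advancing time (a new reading comes with each control period).
- get_image(name): name is "side" or "top" or "wrist"; returns the picture (384x512x3 uint8, red, green, blue); there is no depth.
- camera_params(name): a dict with "fx", "fy", "cx", "cy" (pixels), "pose" (4x4, takes a point from camera to world coordinates); the wrist camera has in their place "mount" (4x4, takes a point from camera to tool coordinates, whose origin is the TCP and whose axes are the flange's). Camera axes: x right, y down, z forward; pixel columns grow to the right and rows downward; lengths in m; the calibration is good to about 2 mm. A picture is of the moment at which its call begins: read the wrist's pose just before it. camera_params takes no time and is no camera call.
- close_job(): hands the job in; it is judged then, once.
The state is a dict: "t": time; "qpos": joint angles; "dq": joint speeds; "joint_torque": joint torques, N m; "tcp_pos": TCP position; "eef_rot": TCP orientation; "wrist_force": force on the tool from outside, world axes, zero at the start; "ft_torque": the same for the moment, N m; "grip_width": finger opening in m; "gripper_force": force on a finger pad.
Only numpy, scipy, OpenCV 4.12 (cv2) and the standard library are available. Lean on these libraries where they do the work, as an engineer would, in place of code of your own. Each camera call takes 0.05 s, during which the arm holds its last target. There are 200 camera calls.

## Working session

There is one attempt and no reset: what is moved stays moved. The work goes in short steps, Python scripts to look and compute and a tool call to move; the robot and the scene stay as the last step left them, time stands still between calls to the robot, and variables do not carry over. Pictures are saved under pics/ and viewed, at most 10 in all, crops included, and the job is handed in when it is done.

Besides the shell and the picture viewer there is one more tool, called after "Call:" as a command line: name --pt "numbers of a row" for each row, then --argument value for the rest. send_rows: Moves the arm, as the interface text tells. Its arguments: {"type":"object","properties":{"plan":{"type":"array"},"squeeze":{"type":"number"}},"required":["plan"]}

```bash
ls; mkdir -p pics; python3 - <<'E'
from cell import *
import cv2,numpy as np
s=read_state();print({k:np.round(v,3).tolist() for k,v in s.items()})
for n in("side","top","wrist"):
    print(n,{k:np.round(v,4).tolist() for k,v in camera_params(n).items()})
ims=[get_image(n)[:,:,::-1] for n in("top","side")]
for n,i in zip(("top","side"),ims): cv2.imwrite(f"pics/{n}0.png",cv2.resize(i,(800,600),interpolation=cv2.INTER_CUBIC)); cv2.imwrite(f"pics/raw_{n}0.png",i)
E
```

```text
pics
{'t': 0.0, 'qpos': [1.41, 0.359, 0.011, -0.0, -1.224, -0.288], 'dq': [-0.0, 0.002, 0.0, -0.001, -0.002, -0.001], 'joint_torque': [0.001, -58.331, 29.343, 6.937, -0.006, -0.0], 'tcp_pos': [0.293, 0.608, 0.303], 'eef_rot': [0.975, -0.223, -0.0, 0.001], 'wrist_force': [1.105, 0.559, -0.032], 'ft_torque': [-0.028, 0.036, 0.021], 'gripper_force': 0.0, 'grip_width': 0.086}
side {'fx': 404.9475, 'fy': 404.9475, 'cx': 253.942, 'cy': 197.3532, 'pose': [[0.7353, -0.4969, 0.4609, 0.0968], [-0.6777, -0.526, 0.5139, -0.4594], [-0.0129, -0.6902, -0.7235, 0.7678], [0.0, 0.0, 0.0, 1.0]]}
top {'fx': 418.7146, 'fy': 418.7146, 'cx': 256.8514, 'cy': 188.5113, 'pose': [[-0.0998, -0.9738, 0.2043, 0.3026], [-0.995, 0.0965, -0.0259, 0.0264], [0.0055, -0.2058, -0.9786, 1.0069], [0.0, 0.0, 0.0, 1.0]]}
wrist {'fx': 282.1086, 'fy': 282.1086, 'cx': 253.46, 'cy': 190.034, 'mount': [[-0.0, -0.9579, -0.287, 0.0722], [1.0, -0.0001, 0.0002, -0.0012], [-0.0002, -0.287, 0.9579, -0.0698], [0.0, 0.0, 0.0, 1.0]]}
```

View pics/top0.png

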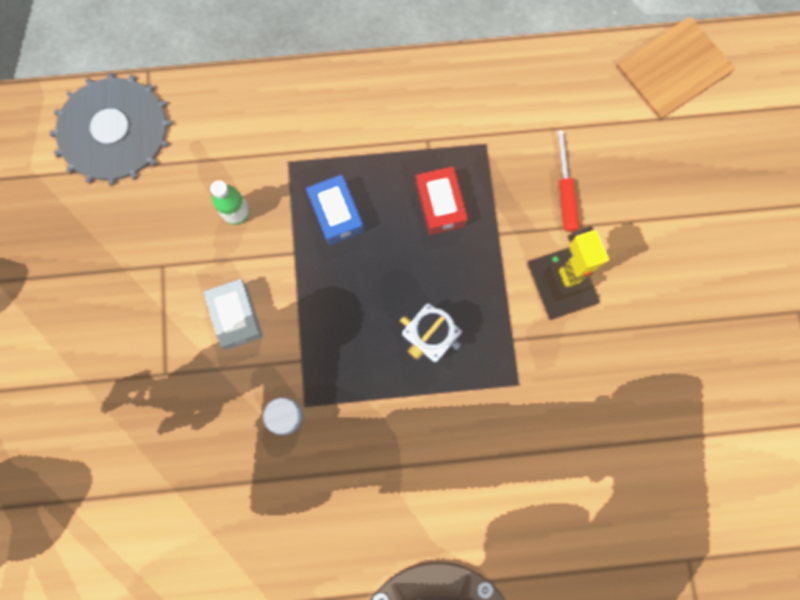

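View pics/side0.png

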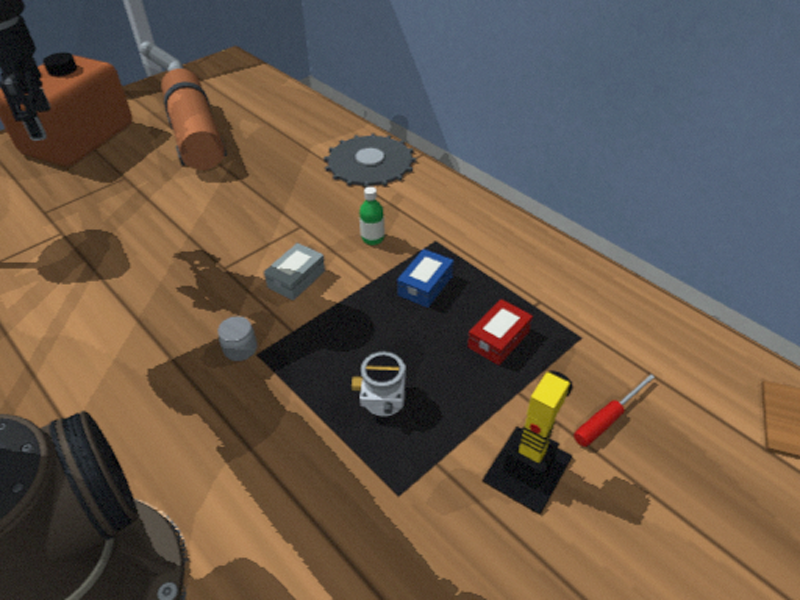

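Top view (800x600 px): blue tin at (334,206), red (441,197), grey (230,310), carb mouth (434,327), lamp head (588,250) with its lens towards up-left, dock (563,283), oil (228,200), grease (282,416), driver (567,185). The side view agrees: blue (426,274), red (502,325), grey (296,264), mouth (383,368), lamp head (549,395).

```bash
cat > h.py <<'E'
import numpy as np, cv2
from cell import *
from scipy.spatial.transform import Rotation as R
def cam(n,T=None):
    p=camera_params(n); K=np.array([[p['fx'],0,p['cx']],[0,p['fy'],p['cy']],[0,0,1]])
    return K, (np.array(p['pose']) if T is None else T@np.array(p['mount']))
def tcp():
    s=read_state(); T=np.eye(4); T[:3,:3]=R.from_quat(s['eef_rot']).as_matrix(); T[:3,3]=s['tcp_pos']; return T
def ray(c,uv):
    K,P=c; d=P[:3,:3]@np.linalg.inv(K)@[uv[0],uv[1],1]; return P[:3,3],d/np.linalg.norm(d)
def plane(c,uv,z):
    o,d=ray(c,uv); return o+d*(z-o[2])/d[2]
def tri(*cu):
    A=0;b=0
    for c,uv in cu:
        o,d=ray(c,uv); M=np.eye(3)-np.outer(d,d); A=A+M; b=b+M@o
    x=np.linalg.solve(A,b); return x,[round(1000*np.linalg.norm(np.cross(x-ray(c,u)[0],ray(c,u)[1])),1) for c,u in cu]
def proj(c,X):
    K,P=c; q=K@(P[:3,:3].T@(np.asarray(X)-P[:3,3])); return q[:2]/q[2]
def label(img,c,guess,r=24):
    """white label near guess: centre px, xy contour yaw at z=.04 (deg)"""
    hsv=cv2.cvtColor(img,cv2.COLOR_RGB2HSV); m=((hsv[...,2]>200)&(hsv[...,1]<45)).astype(np.uint8)
    k=np.zeros_like(m); cv2.circle(k,tuple(int(g) for g in guess),r,1,-1); m*=k
    n,l,st,ce=cv2.connectedComponentsWithStats(m); i=1+np.argmax(st[1:,4])
    pts=np.argwhere(l==i)[:,::-1]; w=np.array([plane(c,p,.04)[:2] for p in pts])
    (_,_),(a,b),ang=cv2.minAreaRect((w*1000).astype(np.float32)); ang=ang if a>b else ang+90
    ev,V=np.linalg.eigh(np.cov(w.T)); e=np.degrees(np.arctan2(V[1,1],V[0,1]))
    return ce[i],(e+90)%180-90,(ang+90)%180-90,np.round((a,b),0)
def go(x,y,z,yaw=None):
    """how far: tool-axis shifts in mm, then yaw turn (deg); yaw = heading of tool x, taken mod 180"""
    T=tcp(); d=T[:3,:3].T@(np.array([x,y,z])-T[:3,3]); a=np.degrees(np.arctan2(T[1,0],T[0,0])); 
    t=None if yaw is None else -((yaw-a+90)%180-90)
    print('shift mm',np.round(d*1000,1),'turn',t,'now yaw',round(a,1),'tilt',np.round(T[:3,2],3))
E
python3 - <<'E'
from h import *
I={n:cv2.imread(f"pics/raw_{n}0.png")[:,:,::-1].copy() for n in("top","side")}
C={n:cam(n) for n in I}
for n,a,b in (("blue",(334,206),(426,270)),("red",(441,197),(502,321)),("grey",(230,310),(296,260))):
    t=label(I['top'],C['top'],np.array(a)*.64); s=label(I['side'],C['side'],np.array(b)*.64,18)
    print(n,np.round(tri((C['top'],t[0]),(C['side'],s[0]))[0],4),tri((C['top'],t[0]),(C['side'],s[0]))[1],t[1:],s[1:])
f=.64
print('mouth',tri((C['top'],np.array([434,327])*f),(C['side'],np.array([383,368])*f)))
print('headtopmid',tri((C['top'],np.array([590,248])*f),(C['side'],np.array([553,383])*f)))
print('dock corners',[np.round(plane(C['top'],np.array(p)*f,.008),3) for p in((552,318),(598,300),(530,262))],[np.round(plane(C['side'],np.array(p)*f,.008),3) for p in((484,481),(542,512),(571,463))])
for n,p in(("oil",(232,205)),("grease",(282,416)),("driver",(567,185))):print(n,plane(C['top'],np.array(p)*f,.04))
def crop(n,x,y,w,h,k): return cv2.resize(I[n][y:y+h,x:x+w],(w*k,h*k),interpolation=cv2.INTER_CUBIC)
# top x0=330,y0=140 ; side x0=300,y0=230 ; scale 6 / 4
a=crop('top',330,140,64,72,6); b=crop('side',305,232,66,100,4)
o=np.zeros((440,660,3),np.uint8); o[:432,:384]=a; o[:400,390:654]=b
cv2.imwrite("pics/lamp.png",o[:,:,::-1])
E
```

```text
blue [0.6551 0.0913 0.0425] [np.float64(0.7), np.float64(0.7)] (np.float64(16.477350873878578), 15.980283737182617, array([57., 34.])) (np.float64(15.974452388231015), 16.76595687866211, array([53., 31.]))
red [ 0.654  -0.0766  0.0425] [np.float64(0.8), np.float64(0.8)] (np.float64(7.901220469862011), 7.917016983032227, array([56., 34.])) (np.float64(7.0939510209291825), 7.128362655639648, array([54., 30.]))
grey [0.5124 0.2644 0.0373] [np.float64(1.1), np.float64(1.1)] (np.float64(3.4495901938028624), 13.837669372558594, array([71., 58.])) (np.float64(3.394224551380887), 14.210084915161133, array([51., 31.]))
mouth (array([ 0.44469762, -0.04021288,  0.07827822]), [np.float64(0.3), np.float64(0.3)])
headtopmid (array([ 0.51652389, -0.25089385,  0.18058556]), [np.float64(4.4), np.float64(4.4)])
dock corners [array([ 0.451, -0.229,  0.008]), array([ 0.472, -0.304,  0.008]), array([ 0.543, -0.207,  0.008])] [array([ 0.452, -0.229,  0.008]), array([ 0.473, -0.308,  0.008]), array([ 0.556, -0.291,  0.008])]
oil [0.67170738 0.24831134 0.04      ]
grease [0.34218434 0.19125818 0.04      ]
driver [ 0.65341785 -0.27511145  0.04      ]
```

View pics/lamp.png

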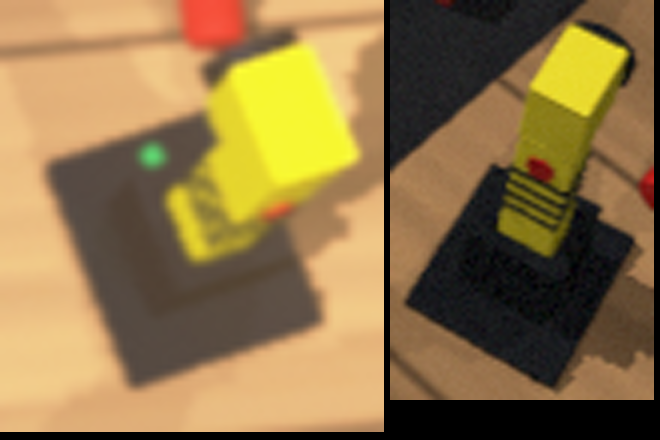

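The lamp crop shows the head top edges clearly (lens towards +x/+y, yaw about 14°). I'll go via the grey tin for a wrist look.

```bash
python3 -c "
from h import *
go(.512,.264,.25,14)"
```

```text
shift mm [346.7 214.6  53.4] turn -39.721617786774885 now yaw -25.7 tilt [-0.    -0.001 -1.   ]
```

Call:
send_rows --pt "0.085 0.022 0.0135 0.0033 0" --pt "0.085 0.022 0.0135 0.0033 0" --pt "0.085 0.022 0.0135 0.0033 0" --pt "0.085 0.022 0.0135 0.0033 0" --pt "0.085 0.022 0.0135 0.0033 0" --pt "0.085 0.022 0.0135 0.0033 0" --pt "0.085 0.022 0.0135 0.0033 0" --pt "0.085 0.022 0.0135 0.0033 0"

```text
t: 0.77
tcp_pos: [0.405, 0.4332, 0.277]
eef_rot: [0.975, -0.222, -0.0, 0.0]
wrist_force: [0.3, -0.3, 0.5]
grip_width: 0.0852
gripper_force: 0.0
```

Call:
send_rows --pt "0.085 0.022 0.0135 0.0033 0" --pt "0.085 0.022 0.0135 0.0033 0" --pt "0.085 0.022 0.0135 0.0033 0" --pt "0.085 0.022 0.0135 0.0033 0" --pt "0.085 0.022 0.0135 0.0033 0" --pt "0.085 0.022 0.0135 0.0033 0" --pt "0.085 0.022 0.0135 0.0033 0" --pt "0.085 0 0 0 -6.6"

```text
t: 1.43
tcp_pos: [0.5033, 0.2791, 0.2533]
eef_rot: [0.986, -0.168, -0.001, 0.001]
wrist_force: [-0.8, 0.6, 0.3]
grip_width: 0.0849
gripper_force: 0.0
```

Call:
send_rows --pt "0.085 0 0 0 -6.6" --pt "0.085 0 0 0 -6.6" --pt "0.085 0 0 0 -6.6" --pt "0.085 0 0 0 -6.6" --pt "0.085 0 0 0 -6.6" --pt "0.085 0 0 0 0" --pt "0.085 0 0 0 0" --pt "0.085 0 0 0 0"

```text
t: 2.1
tcp_pos: [0.5022, 0.2824, 0.2542]
eef_rot: [0.993, 0.119, -0.0, 0.0]
wrist_force: [-0.7, 0.8, 0.4]
grip_width: 0.0848
gripper_force: 0.0
```

```bash
python3 - <<'E'
from h import *
T=tcp(); im=get_image("wrist"); c=cam("wrist",T); cv2.imwrite("pics/raw_w1.png",im[:,:,::-1]); np.save("w1.npy",T)
print(np.round(T[:3,3],4),proj(c,[.512,.264,.04]),proj(c,[.655,.091,.04]))
go(.512,.264,.25,14)
E
```

```text
[0.5022 0.2824 0.2542] [274.38801795 174.10327775] [492.90511784  71.77492934]
shift mm [ 5.1 20.2  4.3] turn -0.29617026467241203 now yaw 13.7 tilt [-0. -0. -1.]
```

View pics/raw_w1.png

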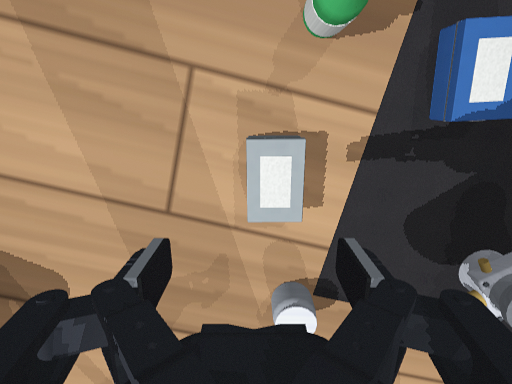

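Wrist view: grey lid is square to the image, label centred at (276.5,182), lid edges x 247–304, y 140–221; blue tin is in the upper right corner.

```bash
python3 - <<'E'
from h import *
im=cv2.imread("pics/raw_w1.png")[:,:,::-1].copy(); c=cam("wrist",np.load("w1.npy"))
L=label(im,c,(276,182),34); print(L, plane(c,L[0],.04), plane(c,(275.5,180.5),.04))
print(tri((c,(276.5,182)),(cam('top'),np.array([230.5,311.5])*.64)))
g=plane(c,(247,140),.04),plane(c,(304,139.5),.04),plane(c,(303.5,221),.04),plane(c,(248,221),.04)
print(np.round(g,4),np.mean(g,0))
go(.655,.0915,.18,16.3)
E
```

```text
(array([275.07350216, 181.24397776]), np.float64(14.091110086041624), 14.048412322998047, array([55., 32.])) [0.50478986 0.2613448  0.04      ] [0.50566857 0.26111992 0.04      ]
(array([0.50405716, 0.25915405, 0.03792142]), [np.float64(0.3), np.float64(0.3)])
[[0.5393 0.2995 0.04  ]
 [0.5532 0.2444 0.04  ]
 [0.4689 0.2198 0.04  ]
 [0.4546 0.2784 0.04  ]] [0.50402191 0.26054399 0.04      ]
shift mm [103.2 221.7  74.3] turn -2.596170264672409 now yaw 13.7 tilt [-0. -0. -1.]
```

Call:
send_rows --pt "0.085 0.0103 0.0222 0.0074 0" --pt "0.085 0.0103 0.0222 0.0074 0" --pt "0.085 0.0103 0.0222 0.0074 0" --pt "0.085 0.0103 0.0222 0.0074 0" --pt "0.085 0.0103 0.0222 0.0074 0" --pt "0.085 0.0103 0.0222 0.0074 0" --pt "0.085 0.0103 0.0222 0.0074 0" --pt "0.085 0.0103 0.0222 0.0074 0"

```text
t: 2.82
tcp_pos: [0.6256, 0.1289, 0.1948]
eef_rot: [0.993, 0.12, 0.0, -0.0]
wrist_force: [0.5, 0.6, 1.2]
grip_width: 0.0849
gripper_force: 0.0
```

Call:
send_rows --pt "0.085 0.0103 0.0222 0.0074 0" --pt "0.085 0.0103 0.0222 0.0074 0" --pt "0.085 0 0 0 -2.6" --pt "0.085 0 0 0 0" --pt "0.085 0 0 0 0" --pt "0.085 0 0 0 0" --pt "0.085 0 0 0 0" --pt "0.085 0 0 0 0"

```text
t: 3.48
tcp_pos: [0.6554, 0.0924, 0.1809]
eef_rot: [0.99, 0.143, 0.0, -0.0]
wrist_force: [0.5, 0.5, 0.7]
grip_width: 0.0849
gripper_force: 0.0
```

```bash
python3 - <<'E'
from h import *
T=tcp(); im=get_image("wrist"); c=cam("wrist",T); cv2.imwrite("pics/raw_w2.png",im[:,:,::-1])
p=proj(c,[.655,.0915,.04]); L=label(im,c,p,60); print(np.round(T[:3,3],4),p,L,plane(c,L[0],.04),tri((c,L[0]),(cam('top'),label(cv2.imread("pics/raw_top0.png")[:,:,::-1].copy(),cam('top'),(213.8,131.8))[0])))
g=plane(c,L[0],.04); go(g[0],g[1],.078,L[1])
E
```

```text
[0.6554 0.0924 0.1809] [256.25031217 203.14421286] (array([254.35815991, 199.62102957]), np.float64(16.663879879426275), 16.503421783447266, array([55., 32.])) [0.65739112 0.09377173 0.04      ] (array([0.65646474, 0.09275434, 0.03661801]), [np.float64(0.7), np.float64(0.7)])
shift mm [  2.2  -0.8 102.9] turn -0.16067001328453046 now yaw 16.5 tilt [ 0.001  0.    -1.   ]
```

Call:
send_rows --pt "0.085 0.002 0 0.02 0" --pt "0.085 0 0 0.02 0" --pt "0.085 0 0 0.02 0" --pt "0.085 0 0 0.02 0" --pt "0.085 0 0 0.014 0" --pt "0.085 0 0 0.009 0" --pt "0.085 0 0 0 0" --pt "0.05 0 0 0 0" --squeeze 50

```text
t: 4.2
tcp_pos: [0.6576, 0.0925, 0.0775]
eef_rot: [0.99, 0.144, -0.0, 0.0]
wrist_force: [-0.1, -0.5, -0.2]
grip_width: 0.0752
gripper_force: 0.0
```

Call:
send_rows --pt "0.05 0 0 0 0" --pt "0.05 0 0 0 0" --pt "0.05 0 0 0 0" --pt "0.05 0 0 0 0" --pt "0.05 0 0 -0.015 0" --pt "0.05 0 0 -0.025 0" --pt "0.05 0 0 -0.025 0" --pt "0.05 0 0 -0.025 0"

```text
t: 4.87
tcp_pos: [0.657, 0.0921, 0.168]
eef_rot: [0.99, 0.143, -0.001, 0.0]
wrist_force: [1.2, 0.4, -1.3]
grip_width: 0.0595
gripper_force: 54.9
```

```bash
python3 -c "
from h import *
go(.5045,.261,.17,14);print(read_state()['grip_width'])"
```

```text
shift mm [ -98.3 -205.2   -1.9] turn 2.4680287499404727 now yaw 16.5 tilt [-0.001 -0.    -1.   ]
0.05950795403019759
```

Call:
send_rows --pt "0.05 -0.0098 -0.0205 0 0" --pt "0.05 -0.0098 -0.0205 0 0" --pt "0.05 -0.0098 -0.0205 0 0" --pt "0.05 -0.0098 -0.0205 0 0" --pt "0.05 -0.0098 -0.0205 0 0" --pt "0.05 -0.0098 -0.0205 0 0" --pt "0.05 -0.0098 -0.0205 0 0" --pt "0.05 -0.0098 -0.0205 0 0"

```text
t: 5.53
tcp_pos: [0.5347, 0.2278, 0.1673]
eef_rot: [0.99, 0.143, -0.0, -0.0]
wrist_force: [0.2, -0.1, -2.3]
grip_width: 0.0594
gripper_force: 55.1
```

Call:
send_rows --pt "0.05 -0.0098 -0.0205 0 0" --pt "0.05 -0.0098 -0.0205 0 0" --pt "0.05 0 0 0 2.5" --pt "0.05 0 0 0 0" --pt "0.05 0 0 0 0" --pt "0.05 0 0 0 0" --pt "0.05 0 0 0 0" --pt "0.05 0 0 0 0"

```text
t: 6.2
tcp_pos: [0.5057, 0.2605, 0.1673]
eef_rot: [0.993, 0.121, -0.0, 0.0]
wrist_force: [0.2, 0.4, -1.9]
grip_width: 0.0591
gripper_force: 55.1
```

```bash
python3 - <<'E'
from h import *
go(.5045,.261,.1185,14)
T=tcp(); im=get_image("wrist"); t=get_image("top"); s=get_image("side")
for n,i in (("w3",im),("t3",t),("s3",s)): cv2.imwrite(f"pics/raw_{n}.png",i[:,:,::-1])
c=cam("wrist",T); p=proj(c,[*T[:2,3],T[2,3]-.038]); L=label(im,c,p,70); z=T[2,3]-.038; q=plane(c,L[0],z); print(p,L,z,q, T[:3,:3].T@(q-T[:3,3]))
E
```

```text
shift mm [-1.  -0.8 48.8] turn -0.047907871443158 now yaw 14.0 tilt [-0. -0. -1.]
[256.57040445 278.74395718] (array([251.95947489, 312.6609589 ]), np.float64(-80.0950092224721), -81.84017562866211, array([30., 59.])) 0.12928802190557956 [0.48777141 0.25814087 0.12928802] [-0.017925   -0.00206273  0.03800389]
```

Call:
send_rows --pt "0.05 -0.001 -0.001 0.012 0" --pt "0.05 0 0 0.012 0" --pt "0.05 0 0 0.012 0" --pt "0.05 0 0 0.008 0" --pt "0.05 0 0 0.005 0" --pt "0.05 0 0 0 0" --pt "0.05 0 0 0 0" --pt "0.05 0 0 0 0"

```text
t: 7.02
tcp_pos: [0.5044, 0.2618, 0.1188]
eef_rot: [0.993, 0.122, 0.0, -0.0]
wrist_force: [-1.1, -1.0, 3.1]
grip_width: 0.0593
gripper_force: 55.8
```

Call:
send_rows --pt "0.085 0 0 0 0" --pt "0.085 0 0 0 0" --pt "0.085 0 0 0 0" --pt "0.085 0 0 0 0" --pt "0.085 0 0 -0.015 0" --pt "0.085 0 0 -0.025 0" --pt "0.085 0 0 -0.025 0" --pt "0.085 0 0 -0.025 0"

```text
t: 7.68
tcp_pos: [0.504, 0.2617, 0.2092]
eef_rot: [0.993, 0.122, -0.0, 0.0]
wrist_force: [1.3, 0.8, 0.2]
grip_width: 0.0849
gripper_force: 0.0
```

```bash
python3 - <<'E'
from h import *
T=tcp(); im=get_image("wrist"); c=cam("wrist",T); cv2.imwrite("pics/raw_w4.png",im[:,:,::-1])
p=proj(c,[.5045,.261,.08]); L=label(im,c,p,70); print(np.round(T[:3,3],4),p,L,plane(c,L[0],.08))
go(.654,-.0766,.18,7.6)
E
```

```text
[0.504  0.2617 0.2092] [256.27277961 206.77478443] (array([251.21425834, 208.92794174]), np.float64(18.07200937393938), 13.989669799804688, array([65., 38.])) [0.50191265 0.2642688  0.08      ]
shift mm [ 60.8 365.5  34.4] turn 6.454030469797587 now yaw 14.1 tilt [ 0.006  0.004 -1.   ]
```

View pics/raw_w4.png

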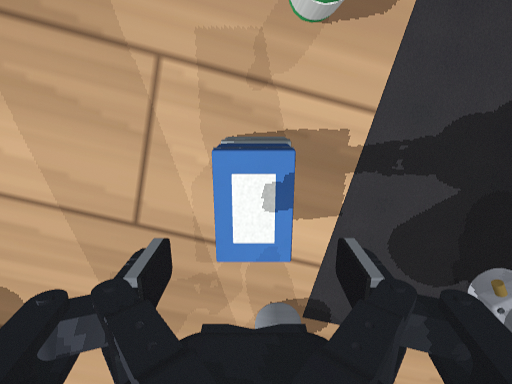

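Blue sits squarely on grey (label x 231–276, y 174–243; only a sliver of grey at the far edge). On to red.

Call:
send_rows --pt "0.085 0.0044 0.0261 0.0024 0" --pt "0.085 0.0044 0.0261 0.0024 0" --pt "0.085 0.0044 0.0261 0.0024 0" --pt "0.085 0.0044 0.0261 0.0024 0" --pt "0.085 0.0044 0.0261 0.0024 0" --pt "0.085 0.0044 0.0261 0.0024 0" --pt "0.085 0.0044 0.0261 0.0024 0" --pt "0.085 0.0044 0.0261 0.0024 0"

```text
t: 8.4
tcp_pos: [0.5892, 0.0665, 0.189]
eef_rot: [0.993, 0.122, 0.0, -0.0]
wrist_force: [0.6, 1.0, -0.1]
grip_width: 0.0852
gripper_force: 0.0
```

Call:
send_rows --pt "0.085 0.0044 0.0261 0.0024 0" --pt "0.085 0.0044 0.0261 0.0024 0" --pt "0.085 0.0044 0.0261 0.0024 0" --pt "0.085 0.0044 0.0261 0.0024 0" --pt "0.085 0.0044 0.0261 0.0024 0" --pt "0.085 0.0044 0.0261 0.0024 0" --pt "0.085 0 0 0 6.4" --pt "0.085 0 0 0 0"

```text
t: 9.07
tcp_pos: [0.6523, -0.0795, 0.1739]
eef_rot: [0.998, 0.062, -0.001, 0.0]
wrist_force: [0.2, -0.0, -0.2]
grip_width: 0.0851
gripper_force: 0.0
```

Call:
send_rows --pt "0.085 0 0 0 0" --pt "0.085 0 0 0 0" --pt "0.085 0 0 0 0" --pt "0.085 0 0 0 0" --pt "0.085 0 0 0 0" --pt "0.085 0 0 0 0" --pt "0.085 0 0 0 0" --pt "0.085 0 0 0 0"

```text
t: 9.73
tcp_pos: [0.6522, -0.0778, 0.1749]
eef_rot: [0.998, 0.066, 0.0, 0.0]
wrist_force: [-0.3, -0.1, 0.0]
grip_width: 0.0849
gripper_force: 0.0
```

```bash
python3 - <<'E'
from h import *
T=tcp(); im=get_image("wrist"); c=cam("wrist",T); cv2.imwrite("pics/raw_w5.png",im[:,:,::-1])
p=proj(c,[.654,-.0766,.04]); L=label(im,c,p,60); print(np.round(T[:3,3],4),p,L,plane(c,L[0],.04))
g=plane(c,L[0],.04); go(g[0],g[1],.078,L[1])
E
```

```text
[ 0.6522 -0.0778  0.1749] [254.10156627 202.18420694] (array([251.61889927, 199.61855313]), np.float64(8.321243544059968), 7.747920036315918, array([55., 32.])) [ 0.65580621 -0.07444055  0.04      ]
shift mm [ 4.  -2.9 96.8] turn -0.7162221488072191 now yaw 7.6 tilt [ 0. -0. -1.]
```

Call:
send_rows --pt "0.085 0.004 -0.002 0.02 0" --pt "0.085 0 0 0.02 0" --pt "0.085 0 0 0.02 0" --pt "0.085 0 0 0.02 0" --pt "0.085 0 0 0.01 0" --pt "0.085 0 0 0.007 0" --pt "0.085 0 0 0 0" --pt "0.05 0 0 0 0"

```text
t: 10.45
tcp_pos: [0.6563, -0.0754, 0.0782]
eef_rot: [0.998, 0.066, 0.0, 0.0]
wrist_force: [-0.1, -0.3, 0.1]
grip_width: 0.0753
gripper_force: 0.0
```

Call:
send_rows --pt "0.05 0 0 0 0" --pt "0.05 0 0 0 0" --pt "0.05 0 0 0 0" --pt "0.05 0 0 0 0" --pt "0.05 0 0 -0.015 0" --pt "0.05 0 0 -0.04 0" --pt "0.05 0 0 -0.04 0" --pt "0.05 0 0 -0.04 0"

```text
t: 11.12
tcp_pos: [0.6551, -0.0755, 0.2138]
eef_rot: [0.998, 0.066, -0.001, -0.0]
wrist_force: [1.3, 0.6, -1.7]
grip_width: 0.0593
gripper_force: 54.9
```

```bash
python3 -c "
from h import *
go(.504,.262,.21,14);print(read_state()['grip_width'])"
```

```text
shift mm [-105.3 -354.5    4.1] turn -6.425126017727294 now yaw 7.6 tilt [-0.002 -0.    -1.   ]
0.05931511990171811
```

Call:
send_rows --pt "0.05 -0.0075 -0.0253 0 0" --pt "0.05 -0.0075 -0.0253 0 0" --pt "0.05 -0.0075 -0.0253 0 0" --pt "0.05 -0.0075 -0.0253 0 0" --pt "0.05 -0.0075 -0.0253 0 0" --pt "0.05 -0.0075 -0.0253 0 0" --pt "0.05 -0.0075 -0.0253 0 0" --pt "0.05 -0.0075 -0.0253 0 0"

```text
t: 11.78
tcp_pos: [0.5687, 0.1183, 0.2128]
eef_rot: [0.998, 0.066, -0.0, -0.0]
wrist_force: [0.9, 0.8, -1.6]
grip_width: 0.0592
gripper_force: 55.0
```

Call:
send_rows --pt "0.05 -0.0075 -0.0253 0 0" --pt "0.05 -0.0075 -0.0253 0 0" --pt "0.05 -0.0075 -0.0253 0 0" --pt "0.05 -0.0075 -0.0253 0 0" --pt "0.05 -0.0075 -0.0253 0 0" --pt "0.05 -0.0075 -0.0253 0 0" --pt "0.05 0 0 0 -6.4" --pt "0.05 0 0 0 0"

```text
t: 12.45
tcp_pos: [0.5042, 0.263, 0.2127]
eef_rot: [0.992, 0.125, -0.0, -0.0]
wrist_force: [0.2, -1.3, -2.7]
grip_width: 0.059
gripper_force: 55.1
```

Call:
send_rows --pt "0.05 0 0 0 0" --pt "0.05 0 0 0 0" --pt "0.05 0 0 0 0" --pt "0.05 0 0 0 0" --pt "0.05 0 0 0 0" --pt "0.05 0 0 0 0" --pt "0.05 0 0 0 0" --pt "0.05 0 0 0 0"

```text
t: 13.12
tcp_pos: [0.5052, 0.2617, 0.2128]
eef_rot: [0.993, 0.122, -0.0, 0.0]
wrist_force: [0.1, -0.2, -1.6]
grip_width: 0.0595
gripper_force: 55.1
```

```bash
python3 -c "
from h import *
go(.5035,.2625,.159,14);print(read_state()['grip_width'])"
```

```text
shift mm [-1.4 -1.2 53.8] turn -0.04222710214148151 now yaw 14.0 tilt [-0. -0. -1.]
0.059515716528227576
```

Call:
send_rows --pt "0.05 -0.0014 -0.001 0.014 0" --pt "0.05 0 0 0.014 0" --pt "0.05 0 0 0.012 0" --pt "0.05 0 0 0.009 0" --pt "0.05 0 0 0.005 0" --pt "0.05 0 0 0 0" --pt "0.05 0 0 0 0" --pt "0.05 0 0 0 0"

```text
t: 13.78
tcp_pos: [0.5037, 0.2627, 0.1593]
eef_rot: [0.993, 0.122, 0.0, -0.0]
wrist_force: [-1.6, -0.5, 3.1]
grip_width: 0.0594
gripper_force: 55.6
```

Call:
send_rows --pt "0.085 0 0 0 0" --pt "0.085 0 0 0 0" --pt "0.085 0 0 0 0" --pt "0.085 0 0 0 0" --pt "0.085 0 0 -0.02 0" --pt "0.085 0 0 -0.04 0" --pt "0.085 0 0 -0.04 0" --pt "0.085 0 0 -0.04 0"

```text
t: 14.45
tcp_pos: [0.5033, 0.2621, 0.3003]
eef_rot: [0.993, 0.122, -0.0, 0.0]
wrist_force: [0.5, 1.0, 0.1]
grip_width: 0.0849
gripper_force: 0.0
```

```bash
python3 - <<'E'
from h import *
T=tcp(); im=get_image("wrist"); c=cam("wrist",T); cv2.imwrite("pics/raw_w6.png",im[:,:,::-1])
p=proj(c,[.5045,.261,.12]); L=label(im,c,p,70); print(np.round(T[:3,3],4),p,L,plane(c,L[0],.12))
# lamp head corners from first pictures
ct,cs=cam('top'),cam('side')
tp=[(380,147.5),(389.5,165.8),(376.2,172),(367,153.7)]; sp=[(364.25,245),(353.75,260.75),(340.5,251.5),(351.25,238.25)]
for a,b in zip(tp,sp): print(tri((ct,a),(cs,b)), plane(ct,a,.165),plane(cs,b,.165))
E
```

```text
[0.5033 0.2621 0.3003] [256.41290129 187.05673396] (array([252.914, 188.159]), np.float64(13.742756379068766), 14.01813793182373, array([73., 42.])) [0.50269151 0.26387663 0.12      ]
(array([ 0.54020905, -0.26123339,  0.17087303]), [np.float64(1.7), np.float64(1.7)]) [ 0.54042436 -0.26215675  0.165     ] [ 0.5463355  -0.25994059  0.165     ]
(array([ 0.49678541, -0.27173077,  0.17587624]), [np.float64(0.2), np.float64(0.2)]) [ 0.49916082 -0.2755098   0.165     ] [ 0.50433405 -0.26835948  0.165     ]
(array([ 0.48879026, -0.24338316,  0.18016577]), [np.float64(4.0), np.float64(4.0)]) [ 0.48873094 -0.24580177  0.165     ] [ 0.50303608 -0.23940485  0.165     ]
(array([ 0.53229012, -0.23413721,  0.17071724]), [np.float64(4.8), np.float64(4.8)]) [ 0.52969781 -0.23284526  0.165     ] [ 0.54146638 -0.23385018  0.165     ]
```

View pics/raw_w6.png

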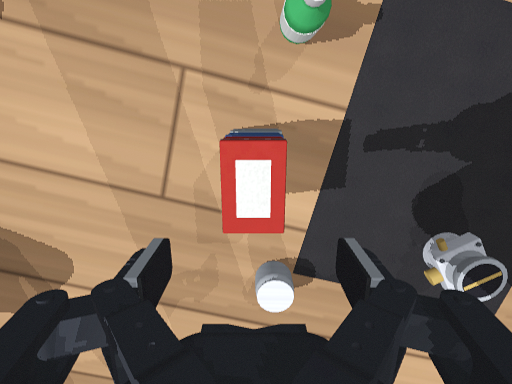

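The red tin is square on blue (lid x 220–286, only slivers of blue beyond). Now the lamp.

```bash
python3 -c "
from h import *
go(.51,-.255,.31,14.5);print(read_state()['qpos'])"
```

```text
shift mm [-122.2  504.    -3.3] turn -0.4339957948148907 now yaw 14.1 tilt [ 0.01   0.006 -1.   ]
[ 0.82503701  0.17831374 -0.2232133   0.00385783 -1.15814506  0.98974755]
```

Call:
send_rows --pt "0.085 -0.0076 0.0315 -0.0006 0" --pt "0.085 -0.0076 0.0315 -0.0006 0" --pt "0.085 -0.0076 0.0315 -0.0006 0" --pt "0.085 -0.0076 0.0315 -0.0006 0" --pt "0.085 -0.0076 0.0315 -0.0006 0" --pt "0.085 -0.0076 0.0315 -0.0006 0" --pt "0.085 -0.0076 0.0315 -0.0006 0" --pt "0.085 -0.0076 0.0315 -0.0006 0"

```text
t: 15.17
tcp_pos: [0.5051, 0.0017, 0.3038]
eef_rot: [0.993, 0.122, 0.0, -0.0]
wrist_force: [0.9, 1.1, -0.5]
grip_width: 0.0849
gripper_force: 0.0
```

Call:
send_rows --pt "0.085 -0.0076 0.0315 -0.0006 0" --pt "0.085 -0.0076 0.0315 -0.0006 0" --pt "0.085 -0.0076 0.0315 -0.0006 0" --pt "0.085 -0.0076 0.0315 -0.0006 0" --pt "0.085 -0.0076 0.0315 -0.0006 0" --pt "0.085 -0.0076 0.0315 -0.0006 0" --pt "0.085 -0.0076 0.0315 -0.0006 0" --pt "0.085 -0.0076 0.0315 -0.0006 0"

```text
t: 15.83
tcp_pos: [0.5071, -0.2576, 0.3085]
eef_rot: [0.993, 0.122, 0.0, 0.0]
wrist_force: [0.7, -0.0, -0.3]
grip_width: 0.0848
gripper_force: 0.0
```

Call:
send_rows --pt "0.085 0 0 0 0" --pt "0.085 0 0 0 0" --pt "0.085 0 0 0 0" --pt "0.085 0 0 0 0" --pt "0.085 0 0 0 0" --pt "0.085 0 0 0 0" --pt "0.085 0 0 0 0" --pt "0.085 0 0 0 0"

```text
t: 16.5
tcp_pos: [0.5075, -0.2554, 0.3086]
eef_rot: [0.993, 0.122, 0.0, 0.0]
wrist_force: [0.2, -0.6, -0.2]
grip_width: 0.0849
gripper_force: 0.0
```

```bash
python3 - <<'E'
from h import *
T=tcp(); im=get_image("wrist"); c=cam("wrist",T); cv2.imwrite("pics/raw_w7.png",im[:,:,::-1]); np.save("w7.npy",T)
print(np.round(T[:3,3],4),proj(c,[.514,-.2545,.173]))
hsv=cv2.cvtColor(im,cv2.COLOR_RGB2HSV)
m=((hsv[...,0]>20)&(hsv[...,0]<35)&(hsv[...,1]>190)&(hsv[...,2]>90)).astype(np.uint8)
n,l,st,ce=cv2.connectedComponentsWithStats(m); i=1+np.argmax(st[1:,4]); print(st[i],ce[i])
for vt in (150,200,230):
    q=((l==i)&(hsv[...,2]>vt)); pts=np.argwhere(q)[:,::-1].astype(np.float32)
    r=cv2.minAreaRect(pts); b=cv2.boxPoints(r); w=np.array([plane(c,p,.173)[:2] for p in b]); print(vt,np.round(b,1).tolist(),np.round(w,4).tolist(),w.mean(0))
x,y,w_,h_=st[i][:4]; cv2.imwrite("pics/w7c.png",cv2.resize(im[max(0,y-40):y+h_+40,x-40:x+w_+40,::-1],None,fx=3,fy=3,interpolation=cv2.INTER_CUBIC)); print(x-40,max(0,y-40))
E
```

```text
[ 0.5075 -0.2554  0.3086] [256.18499942 196.37024105]Traceback (most recent call last):
  File "<stdin>", line 6, in <module>
    return _wrapfunc(a, 'argmax', axis=axis, out=out, **kwds)
    return bound(*args, **kwds)
ValueError: attempt to get argmax of an empty sequence
```

```bash
python3 - <<'E'
from h import *
im=cv2.imread("pics/raw_w7.png")[:,:,::-1].copy(); c=cam("wrist",np.load("w7.npy"))
hsv=cv2.cvtColor(im,cv2.COLOR_RGB2HSV); print(hsv[196,256],im[196,256])
cv2.imwrite("pics/w7c.png",cv2.resize(im[100:300,150:370,::-1],None,fx=3,fy=3,interpolation=cv2.INTER_CUBIC))
E
```

```text
[ 29 145 255] [255 248 110]
```

View pics/w7c.png

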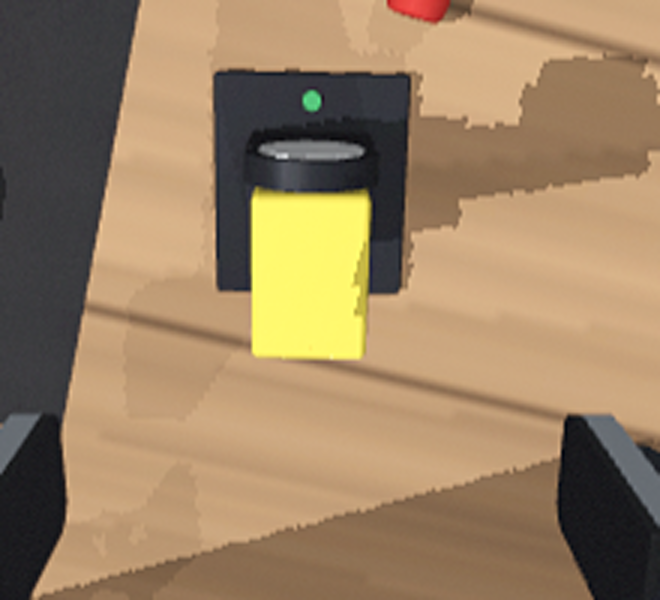

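The wrist crop shows the lamp head square to the tool, its top spanning raw x 233.5–273, y 163–219, lens along tool +x, dock plate square too.

```bash
python3 - <<'E'
from h import *
c=cam("wrist",np.load("w7.npy"))
r=lambda u,v:(150+u/3,100+v/3)
P=[plane(c,r(*p),.173) for p in((250,190),(370,190),(364,357),(252,357))]; D=[plane(c,r(*p),.008) for p in((214,72),(410,72),(402,293),(218,292))]
print(np.round(P,4).tolist(),np.mean(P,0)); print(np.round(D,4).tolist(),np.mean(D,0))
h=np.array([np.cos(np.radians(14)),np.sin(np.radians(14)),0]); g=np.mean(P,0)-.004*h; d=np.mean(D,0)+.004*h
print('headtri',tri((c,r(309,273)),(cam('top'),(378.2,159.7)))); print(g,d); go(g[0],g[1],.209,14)
E
```

```text
[[0.5348, -0.2318, 0.173], [0.542, -0.2605, 0.173], [0.4988, -0.2706, 0.173], [0.4917, -0.2422, 0.173]] [ 0.51680894 -0.25127867  0.173     ]
[[0.5462, -0.2018, 0.008], [0.5665, -0.283, 0.008], [0.4701, -0.3068, 0.008], [0.45, -0.2245, 0.008]] [ 0.50817481 -0.25402493  0.008     ]
headtri (array([ 0.51481045, -0.25274789,  0.16565134]), [np.float64(1.3), np.float64(1.3)])
[ 0.51292776 -0.25224636  0.173     ] [ 0.51205599 -0.25305724  0.008     ]
shift mm [ 6.1 -1.9 99.5] turn 0.028075991052674 now yaw 14.0 tilt [ 0. -0. -1.]
```

Call:
send_rows --pt "0.085 0.006 -0.0015 0.01 0" --pt "0.085 0 0 0.02 0" --pt "0.085 0 0 0.02 0" --pt "0.085 0 0 0.02 0" --pt "0.085 0 0 0.02 0" --pt "0.085 0 0 0.01 0" --pt "0.085 0 0 0 0" --pt "0.085 0 0 0 0"

```text
t: 17.22
tcp_pos: [0.513, -0.2531, 0.2081]
eef_rot: [0.993, 0.122, -0.001, 0.0]
wrist_force: [0.2, 0.1, 1.0]
grip_width: 0.0854
gripper_force: 0.0
```

Call:
send_rows --pt "0.02 0 0 0 0" --pt "0.02 0 0 0 0" --pt "0.02 0 0 0 0" --pt "0.02 0 0 0 0" --pt "0.02 0 0 0 0" --pt "0.02 0 0 0 0" --pt "0.02 0 0 0 0" --pt "0.02 0 0 0 0" --squeeze 40

```text
t: 17.88
tcp_pos: [0.5132, -0.2532, 0.2092]
eef_rot: [0.993, 0.122, 0.001, 0.0]
wrist_force: [-0.4, 0.3, 6.4]
grip_width: 0.0296
gripper_force: 40.4
```

Call:
send_rows --pt "0.02 0 0 0 0" --pt "0.02 0 0 0 0" --pt "0.02 0 0 -0.008 0" --pt "0.02 0 0 -0.008 0" --pt "0.02 0 0 -0.008 0" --pt "0.02 0 0 -0.006 0" --pt "0.02 0 0 0 0" --pt "0.02 0 0 0 0"

```text
t: 18.55
tcp_pos: [0.5129, -0.2531, 0.2389]
eef_rot: [0.993, 0.122, 0.0, 0.0]
wrist_force: [-0.2, 0.4, -1.8]
grip_width: 0.0298
gripper_force: 39.8
```

Call:
send_rows --pt "0.02 0 0 -0.004 0" --pt "0.02 0.007 0 0 0" --pt "0.02 0.007 0 0 0" --pt "0.02 0.006 0 0.0003 0" --pt "0.02 0.006 0 0.0004 0" --pt "0.02 0.006 0 0.0008 0" --pt "0.02 0.006 0 0.0009 0" --pt "0.02 0.0057 0 0.0013 0"

```text
t: 19.22
tcp_pos: [0.5557, -0.2423, 0.2383]
eef_rot: [0.993, 0.122, -0.0, -0.0]
wrist_force: [-3.1, -0.3, -0.5]
grip_width: 0.0297
gripper_force: 39.7
```

```bash
python3 - <<'E'
from h import *
s=read_state(); print(s['wrist_force'],s['ft_torque'],s['gripper_force'],s['tcp_pos'])
E
```

```text
[-3.14939485 -0.34479738 -0.5256818 ] [-0.44997444  1.49731451 -0.00532311] 39.65048432350159 [ 0.55570081 -0.24234432  0.23829483]
```

Call:
send_rows --pt "0.02 0.0057 0 0.0014 0" --pt "0.02 0.0056 0 0.0017 0" --pt "0.02 0.0056 0 0.0019 0" --pt "0.02 0.0054 0 0.0022 0" --pt "0.02 0.0053 0 0.0024 0" --pt "0.02 0.0052 0 0.0027 0" --pt "0.02 0.0052 0 0.0029 0" --pt "0.02 0.005 0 0.0031 0"

```text
t: 19.88
tcp_pos: [0.5976, -0.232, 0.2202]
eef_rot: [0.993, 0.122, 0.0, 0.0]
wrist_force: [-2.7, -1.1, -0.1]
grip_width: 0.03
gripper_force: 39.7
```

Call:
send_rows --pt "0.02 0.0048 0 0.0033 0" --pt "0.02 0.0047 0 0.0036 0" --pt "0.02 0.0045 0 0.0037 0" --pt "0.02 0.0044 0 0.004 0" --pt "0.02 0.0041 0 0.004 0" --pt "0.02 0 0 0 0" --pt "0.02 0 0 0 0" --pt "0.02 0 0 0 0"

```text
t: 20.55
tcp_pos: [0.6191, -0.2265, 0.2016]
eef_rot: [0.993, 0.122, 0.0, -0.0]
wrist_force: [0.7, 1.0, -2.2]
grip_width: 0.0297
gripper_force: 39.7
```

```bash
python3 - <<'E'
from h import *
s=read_state(); print(s['wrist_force'],s['ft_torque'],s['gripper_force'],s['tcp_pos'])
im=get_image("side"); cv2.imwrite("pics/raw_s8.png",im[:,:,::-1])
cv2.imwrite("pics/s8.png",cv2.resize(im[170:350,280:480,::-1],None,fx=3,fy=3,interpolation=cv2.INTER_CUBIC))
E
```

```text
[ 0.6886433   0.95259902 -2.24218936] [ 0.02940233 -0.09627199  0.02543691] 39.709280133247375 [ 0.61908821 -0.22654931  0.20163816]
```

View pics/s8.png

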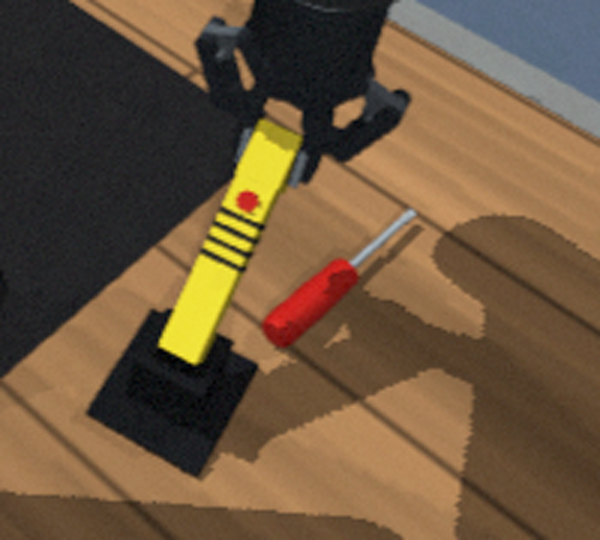

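The side crop shows the lamp pivoted between the pads, leaning forward with its foot just on the socket rim (foot mid about (182,357), red dot (248,201)). Tighten, lift, and work out the tilt.

Call:
send_rows --pt "0.02 0 0 0 0" --pt "0.02 0 0 0 0" --pt "0.02 0 0 -0.01 0" --pt "0.02 0 0 -0.02 0" --pt "0.02 0 0 -0.025 0" --pt "0.02 0 0 -0.025 0" --pt "0.02 0 0 -0.02 0" --pt "0.02 0 0 0 0" --squeeze 100

```text
t: 21.27
tcp_pos: [0.6204, -0.2274, 0.3083]
eef_rot: [0.993, 0.122, 0.004, 0.002]
wrist_force: [0.7, 0.2, -1.1]
grip_width: 0.0293
gripper_force: 99.2
```

```bash
python3 - <<'E'
from h import *
c=cam('side'); a=np.radians(14); n=np.array([-np.sin(a),np.cos(a),0]); h=np.array([np.cos(a),np.sin(a),0]); G=np.array([.6191,-.2265,.2016-.054])
X=[]
for p in((182,357),(248,201),(225,254)):
    o,d=ray(c,(280+p[0]/3,170+p[1]/3)); x=o+d*(n@(G-o))/(n@d); X.append(x); print(np.round([h@(x-G),x[2]-G[2]],4))
for b in X[1:]: q=b-X[0]; print('tilt',np.degrees(np.arctan2(h@q,q[2])))
m=np.array([.4447,-.0402,.078]); f=np.radians(-135); print('mouth target'); 
go(m[0]-.116*np.cos(f),m[1]-.116*np.sin(f),.30,None); print(read_state()['wrist_force'],read_state()['qpos'])
E
```

```text
[-0.1051 -0.1129]
[-0.0361 -0.0149]
[-0.0608 -0.0452]
tilt 35.16406918680371
tilt 33.227242071061475
mouth target
shift mm [ -25.7 -283.9    6.9] turn None now yaw 14.0 tilt [ 0.008 -0.002 -1.   ]
[ 0.69394956  0.15700877 -1.05118151] [-0.05591471  0.32862864 -0.02277464  0.00190901 -1.21084204  1.87073153]
```

Call:
send_rows --pt "0.02 -0.0026 -0.0284 0 0" --pt "0.02 -0.0026 -0.0284 0 0" --pt "0.02 -0.0026 -0.0284 0 0" --pt "0.02 -0.0026 -0.0284 0 0" --pt "0.02 -0.0026 -0.0284 0 0" --pt "0.02 -0.0026 -0.0284 0 0" --pt "0.02 -0.0026 -0.0284 0 0" --pt "0.02 -0.0026 -0.0284 0 0"

```text
t: 21.93
tcp_pos: [0.5429, -0.0101, 0.3023]
eef_rot: [0.993, 0.122, 0.0, -0.0]
wrist_force: [0.2, 0.4, -2.1]
grip_width: 0.0288
gripper_force: 99.4
```

Call:
send_rows --pt "0.02 -0.0026 -0.0284 0 0" --pt "0.02 -0.0026 -0.0284 0 0" --pt "0.02 0 0 0 7" --pt "0.02 0 0 0 7" --pt "0.02 0 0 0 7" --pt "0.02 0 0 0 7" --pt "0.02 0 0 0 7" --pt "0.02 0 0 0 7"

```text
t: 22.6
tcp_pos: [0.5247, 0.0426, 0.3022]
eef_rot: [0.97, -0.245, 0.0, -0.0]
wrist_force: [0.5, -0.3, -2.4]
grip_width: 0.0288
gripper_force: 99.8
```

Call:
send_rows --pt "0.02 0 0 0 7" --pt "0.02 0 0 0 7" --pt "0.02 0 0 0 7" --pt "0.02 0 0 0 7" --pt "0.02 0 0 0 7" --pt "0.02 0 0 0 7" --pt "0.02 0 0 0 7" --pt "0.02 0 0 0 7"

```text
t: 23.27
tcp_pos: [0.5246, 0.0425, 0.3022]
eef_rot: [0.741, -0.671, 0.0, -0.0]
wrist_force: [0.6, 0.4, -1.9]
grip_width: 0.029
gripper_force: 99.8
```

Call:
send_rows --pt "0.02 0 0 0 7" --pt "0.02 0 0 0 7" --pt "0.02 0 0 0 7" --pt "0.02 0 0 0 7" --pt "0.02 0 0 0 7" --pt "0.02 0 0 0 7" --pt "0.02 0 0 0 7" --pt "0.02 0 0 0 0"

```text
t: 23.93
tcp_pos: [0.5247, 0.0425, 0.3021]
eef_rot: [-0.396, 0.918, 0.0, 0.0]
wrist_force: [-0.8, 0.1, -3.4]
grip_width: 0.0289
gripper_force: 99.8
```

Call:
send_rows --pt "0.02 0 0 0 0" --pt "0.02 0 0 0 0" --pt "0.02 0 0 0 0" --pt "0.02 0 0 0 0" --pt "0.02 0 0 0 0" --pt "0.02 0 0 0 0" --pt "0.02 0 0 0 0" --pt "0.02 0 0 0 0"

```text
t: 24.6
tcp_pos: [0.5249, 0.0426, 0.3018]
eef_rot: [-0.399, 0.917, -0.0, -0.0]
wrist_force: [-0.3, -0.5, -2.0]
grip_width: 0.0288
gripper_force: 99.8
```

```bash
python3 - <<'E'
from h import *
T=tcp(); np.save("t9.npy",T); im=get_image("side"); t=get_image("top")
go(*T[:3,3],-135); print(T[:3,3])
for n,i in(("t9",t),("s9",im)): cv2.imwrite(f"pics/raw_{n}.png",i[:,:,::-1])
c=cam('side'); p=proj(c,T[:3,3]-[0,0,.08]).astype(int); q=proj(cam('top'),T[:3,3]-[0,0,.08]).astype(int); print(p,q)
f=lambda i,p:cv2.resize(i[p[1]-90:p[1]+90,p[0]-65:p[0]+65,::-1],None,fx=3,fy=3,interpolation=cv2.INTER_CUBIC)
cv2.imwrite("pics/st9.png",np.hstack([f(im,p),f(t,q)]))
E
```

```text
shift mm [-0.  0. -0.] turn 1.996178290996312 now yaw -133.0 tilt [-0. -0. -1.]
[0.52488587 0.04261319 0.30178875]
[245 149] [234 161]
```

View pics/st9.png

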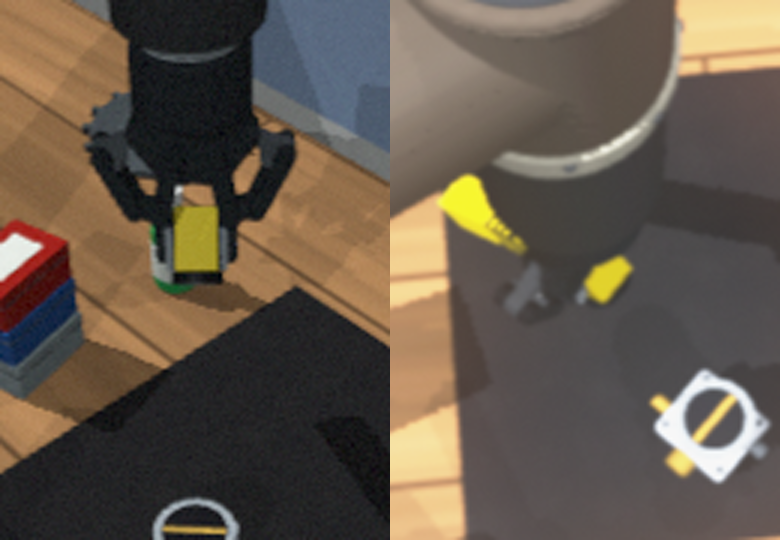

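```bash
python3 - <<'E'
from h import *
T=np.load("t9.npy"); G=T[:3,3]-[0,0,.054]; h=T[:3,0]; s=T[:3,1]; z=np.array([0,0,1.])
ct,cs=cam('top'),cam('side'); po=lambda p:(390+(p[0]-234+65)*3,(p[1]-161+90)*3); so=lambda p:((p[0]-245+65)*3,(p[1]-149+90)*3)
for th in (25,30,35,40,45,50,55):
    t=np.radians(th); u=np.sin(t)*h+np.cos(t)*z; n=np.cos(t)*h-np.sin(t)*z
    pt=lambda x,y,zz:G+(x-.004)*n+y*s+(zz-.147)*u
    r=lambda f,c,*a:np.round(f(proj(c,pt(*a)))).astype(int).tolist()
    print(th,'foot',[r(po,ct,-.014,y,0) for y in(-.014,.014)],'headtopfront',[r(po,ct,.03,y,.165) for y in(-.015,.015)],'SIDE back',[r(so,cs,-.014,y,.165) for y in(-.015,.015)],'front',[r(so,cs,.03,y,.165) for y in(-.015,.015)],'ring top',r(so,cs,.038,0,.163))
E
```

```text
25 foot [[521, 230], [497, 259]] headtopfront [[640, 267], [610, 305]] SIDE back [[216, 207], [172, 207]] front [[216, 266], [171, 266]] ring top [193, 278]
30 foot [[509, 218], [485, 247]] headtopfront [[640, 269], [611, 306]] SIDE back [[216, 208], [171, 208]] front [[216, 269], [171, 270]] ring top [193, 282]
35 foot [[497, 207], [473, 236]] headtopfront [[640, 270], [611, 307]] SIDE back [[216, 209], [171, 209]] front [[216, 273], [171, 273]] ring top [194, 285]
40 foot [[485, 195], [461, 225]] headtopfront [[640, 271], [611, 308]] SIDE back [[216, 211], [171, 211]] front [[216, 276], [171, 276]] ring top [194, 288]
45 foot [[475, 184], [450, 214]] headtopfront [[640, 272], [611, 309]] SIDE back [[216, 213], [171, 213]] front [[216, 278], [171, 279]] ring top [194, 291]
50 foot [[464, 173], [439, 203]] headtopfront [[639, 273], [610, 309]] SIDE back [[216, 215], [171, 215]] front [[216, 281], [172, 281]] ring top [194, 293]
55 foot [[455, 162], [429, 192]] headtopfront [[638, 273], [609, 309]] SIDE back [[216, 217], [171, 217]] front [[216, 283], [172, 283]] ring top [194, 295]
```

Side crop: head square between the fingers, stack visible and square at left; top crop: foot edge (475,177)–(440,205), which fits a tilt of about 45°, heading towards the carb mouth (712,420). Lower to the aim point.

```bash
python3 -c "
from h import *
go(.5265,.0475,.241,-135)"
```

```text
shift mm [-4.7  2.2 60.8] turn 1.996178290996312 now yaw -133.0 tilt [-0. -0. -1.]
```

Call:
send_rows --pt "0.02 -0.005 0.002 0.01 0" --pt "0.02 0 0 0.012 0" --pt "0.02 0 0 0.012 0" --pt "0.02 0 0 0.012 0" --pt "0.02 0 0 0.01 0" --pt "0.02 0 0 0.005 0" --pt "0.02 0 0 0 0" --pt "0.02 0 0 0 0"

```text
t: 25.37
tcp_pos: [0.527, 0.0477, 0.2407]
eef_rot: [-0.399, 0.917, -0.0, -0.0]
wrist_force: [-0.1, -0.4, -2.2]
grip_width: 0.0291
gripper_force: 99.8
```

Call:
send_rows --pt "0.02 0 0 0 0" --pt "0.02 0 0 0 0" --pt "0.02 0 0 0 0" --pt "0.02 0 0 0 0" --pt "0.02 0 0 0 0" --pt "0.02 0 0 0 0" --pt "0.02 0 0 0 0" --pt "0.02 0 0 0 0"

```text
t: 26.03
tcp_pos: [0.5268, 0.0476, 0.2408]
eef_rot: [-0.399, 0.917, -0.0, -0.0]
wrist_force: [-0.2, 0.3, -2.3]
grip_width: 0.0289
gripper_force: 99.8
```

```bash
python3 - <<'E'
from h import *
T=tcp(); print(T[:3,3]); go(*T[:3,3],-135)
G=T[:3,3]-[0,0,.054]; h=T[:3,0]; s=T[:3,1]; z=np.array([0,0,1.]); m=np.array([.4447,-.0402,.077])
for th in(35,40,45,50):
    t=np.radians(th); u=np.sin(t)*h+np.cos(t)*z; n=np.cos(t)*h-np.sin(t)*z; d=m-(G+.034*n); print(th,np.round([n@d,s@d,u@d],3))
im=get_image("side"); t=get_image("top")
for k,i in(("t10",t),("s10",im)): cv2.imwrite(f"pics/raw_{k}.png",i[:,:,::-1])
cv2.imwrite("pics/st10.png",np.hstack([cv2.resize(i[a:a+200,b:b+133,::-1],None,fx=3,fy=3,interpolation=cv2.INTER_CUBIC) for i,a,b in((im,80,180),(t,80,180))]))
E
```

```text
[0.52680542 0.04761505 0.2408198 ]
shift mm [0. 0. 0.] turn 1.984502032087903 now yaw -133.0 tilt [-0. -0. -1.]
35 [ 0.127  0.    -0.021]
40 [ 0.129  0.    -0.007]
45 [0.129 0.    0.007]
50 [0.127 0.    0.022]
```

View pics/st10.png

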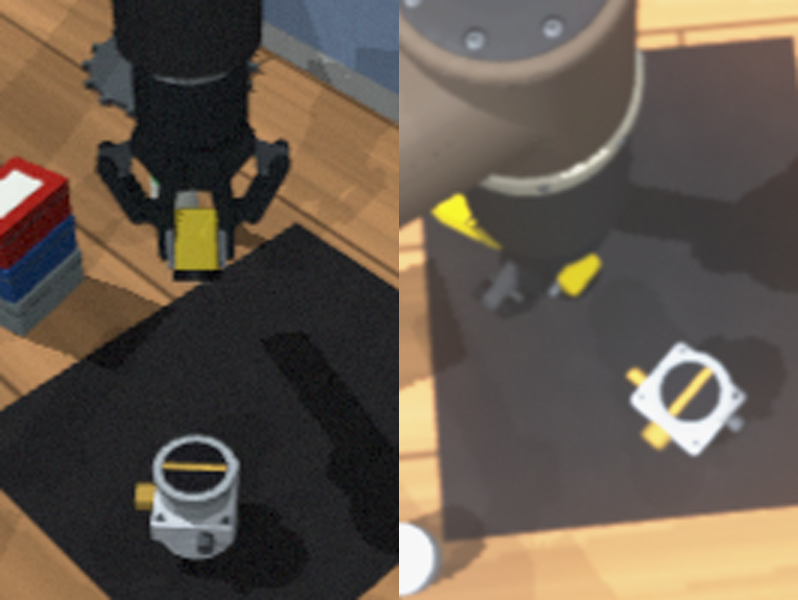

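The lamp points at the mouth in both views and sits clear of everything (side crop: lens ring (196,275), mouth (196,470)); the stack is upright. Any tilt from 35° to 50° stays within the limits.

```bash
python3 -c "
from cell import *
print(close_job())"
```

```text
the job is handed in; nothing more can be done
None
```

The job is handed in at about 26 s, with no verdict returned: blue is stacked squarely on grey and red on blue. The lamp is held clear of everything, lens about 40–45° down (one earlier view gave about 35°), roughly 13 cm from the carburettor mouth.

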